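# Put the fitting lid on the steel beaker

### The arm

A 6-joint arm with a two-finger parallel gripper is mounted at the origin on the work surface; the furniture and walls round the work are solid. World frame = base frame: x ahead of the robot, y to its left, z up, the work surface at z = 0. Lengths are in m, angles in rad, forces in N, time in s.
With the tool pointing down it reaches from about 0.375 to 0.9 m from the base axis. Payload 3.1 kg.
Tool frame: the origin (TCP) lies at the very end of the fingers, on their centre line; the grasp point (between the pads) lies bot.grip_depth behind it (bot.grip_depth is the distance from the TCP to the grasp point, in m); z points along the fingers, y is the direction in which the jaws open and shut (so a half turn about z gives the same grasp; the last joint's range is limited). The gripper opens to 85 mm and grips with 20 to 120 N. Pads are 22 mm wide; open, the fingers measure 114 mm over their backs; the gripper's body (76 mm by 85 mm) begins 54 mm behind the grasp point. The pads swing forward as they close: fully open they stand 13 mm farther back than shut.
Start: joints at [1.099, 0.527, 1.433, -0, 1.181, -0.178], TCP at [0.18, 0.598, 0.231] pointing down, gripper open.
Joint ranges: [-3.08, 3.08], [-0.75, 2.2], [0.22, 2.44], [-1.43, 4.57], [0, 2.65], [-2.85, 2.85]. Speed limits (rad/s): [2.79, 2.79, 3.14, 3.14, 3.14, 3.14].

### API

Orientations are given as a unit quaternion [x, y, z, w].
In Python, from plant import bot, vision gives the robot as it stands.
- The arm moves only by the shell command python3 -m pendant 'ROWS' [OPENING]. ROWS is JSON, a list of rows, each an object of numbers: "tx", "ty", "tz": the shift along the tool's x, y, z in mm; "yaw": the turn about the tool's z in degrees. In form: [{"tx": .., "ty": .., "tz": .., "yaw": ..}, ...]. A call has 1 to 10 rows; each row is the pose to reach, as a shift and turn from the pose commanded when the call began, along the tool's axes at that moment; what a row does not reach only later rows make up. A row lasts 1/12 s, in which the tool goes at most 41.7 mm and 7.16 degrees, less where a joint would pass 70% of its speed; a pose out of reach is approached as far as the arm can. A call with a gripper value outside its range is refused whole. OPENING is the closure, from 0 (fully open) to 1 (shut), set as the call begins (- or left out, the last holds). The fingers move at their own pace and stop on an object; the grip force is fixed at half the most. Time passes only in rows, so rows that repeat a pose let the fingers close. It gives the time, the measured TCP pose, the force and the opening at its end, in the units of the state.
- bot.get_state(): the state, without advancing time (a new reading comes with each control period).
- vision.snapshot(name): name is "scene" or "top" or "wrist"; returns a dict with "frame" (384x512x3 uint8, red, green, blue), "camera_matrix" (3x3 intrinsics, pixels), "xyz" and "rotation" of the camera in the world. Camera axes: x right, y down, z forward; pixel columns grow to the right and rows downward; lengths in m; the calibration is good to about 2 mm. A picture is of the moment at which its call begins. There is no depth.
- bot.close_job(): hands the job in, once; it reports no verdict.
Trained networks look in the newest picture that a camera, given by its name, has taken for a name from the list of things; names that differ only in an ending like _2 or _b are one class to them, and where a whole thing is asked for, a point or a joint stands for the part that bears it (a point fixed in the world has none). Each returns a list of dicts, best first, with "p" (0 to 1); they miss things now and then, are a little off and sometimes report something else, mostly with a low value. They report only what shows in the picture. A call takes as long as a camera call. They do not tell look-alikes from the thing itself.
- vision.boxes_of(camera, query): "pixel" ([column, row] in pixels, amid what is visible of it).
- vision.cut_out(camera, query): "region" (384x512 bool, what is visible of it) and "pixel" ([column, row] in pixels, amid what is visible of it).
The state is a dict: "time_s": time; "q": joint angles; "qvel": joint speeds; "effort": joint torques, N m; "position": TCP position; "ee_rot": TCP orientation; "wrist_force": force on the tool from outside, world axes, zero at the start; "wrist_torque": the same for the moment, N m; "finger_gap": finger opening in m.
Only numpy, scipy, OpenCV 4.12 (cv2) and the standard library are available. Lean on these libraries where they do the work, as an engineer would, in place of code of your own. Each camera call takes 0.05 s, during which the arm holds its last target.

### The job

Cover the open steel beaker with the lid that fits over its rim, the larger of the two knobbed lids, so that it sits fully seated and level. Set it down rather than dropping it, keep the beaker upright where it stands, and leave the smaller lid alone.

Things in the scene. Friction and masses are not known exactly. Their poses are not given: they have to be found in the camera images.
- beaker: Open, plain grey metal beaker, loose, standing upright on the table: 70 mm outer diameter, 69 mm high, wall a few mm, about 0.2 kg. Origin at the centre of its underside, z up; the rim is 69 mm above the origin.
- large_lid: Larger lid, fits the beaker: round steel cover lying right way up, about 0.12 kg. Origin: centre of its lower edge, z up. Skirt 98 mm across at the edge (inside 92), narrowing to 81 (inside 78) at the flat top; top face inside at z = 12 mm, outside at 15. Round black knob on top, z = 15 to 48 mm, 24 mm wide. Seated, the inside top face lies on the rim: origin 57 mm above the beaker's origin.
- large_lid_knob (a point): Point on the axis of the larger lid's knob, 36 mm above the lid's lower edge and 12 mm below the knob's top: grip it here from above. The flared skirt centres itself over the rim if set down within about 8 mm.
- small_lid: The smaller lid, a bystander: same make and same knob, same heights, but only 64 mm across its lower edge, too small for the beaker. Origin at the centre of its lower edge plane, z up. The two lids may lie in either place, on the left of the beaker.
Mind the look-alikes: they are no part of the job. What is shaped like the beaker but blue is not meant.

How it is judged:
At the end, for the whole second after the job is handed in: The larger lid rests at rest on the rim, fully seated (height within about 4 mm), within 10 mm of the beaker axis, level with the rim within 6 and the table within 10 degrees; the beaker stands upright on the table within 50 mm, the smaller lid lies within 30 mm, of where each was (horizontal distance between large_lid and beaker below 0.01 m and z of large_lid in the frame of beaker between 0.053 and 0.0605 m and angle between the z axis of large_lid and the z axis of beaker, either way round below 0.1 rad and angle between each of large_lid, beaker's own z axis and vertical below 0.17 rad and height (world z) of beaker below 0.01 m and distance of beaker from where it was at the start of the episode below 0.05 m and distance of small_lid from where it was at the start of the episode below 0.03 m and linear speed of large_lid below 0.02 m/s); the robot touches nothing.
It fails at once if the larger lid is dropped (falls free by more than about 20 mm) onto the beaker (contact force between the fingers and large_lid below 0.1 N and linear speed of large_lid above 0.6 m/s and horizontal distance between large_lid and beaker below 0.06 m).
It fails at once if the beaker is knocked over (angle between beaker's own z axis and vertical above 0.7 rad).
It fails at once if the smaller lid is moved away (distance of small_lid from where it was at the start of the episode above 0.05 m).
It also fails if it takes over 38 s, if anything falls off the work surface, if the arm or the gripper's body presses on something with over 40 N, if the wrist force passes 120 N, or if a joint passes its speed limit or range.

## Working session

There is one attempt and no reset: what is moved stays moved. The work goes in short steps, Python scripts to look and compute and a shell command to move; the robot and the scene stay as the last step left them, time stands still between calls to the robot, and variables do not carry over. Pictures are saved under pics/ and viewed, and the job is handed in when it is done.

```bash
ls; mkdir -p pics; cat > h.py <<'E'
import numpy as np,cv2
from plant import bot,vision
def ray(s,px):
    K=np.array(s["camera_matrix"]);R=np.array(s["rotation"])
    if R.size==4:
        from scipy.spatial.transform import Rotation as T;R=T.from_quat(R).as_matrix()
    return np.array(s["xyz"]),R@np.linalg.solve(K,[px[0],px[1],1.])
def at(s,px,z):
    o,d=ray(s,px);return o+d*(z-o[2])/d[2]
def save(s,n): cv2.imwrite("pics/"+n,s["frame"][:,:,::-1])
E
python3 - <<'E'
from h import *
for c in ("top","scene"):
    s=vision.snapshot(c);save(s,c+"0.png")
    print(c,np.round(s["xyz"],3))
    for n,z in (("beaker",.035),("large_lid",.02),("small_lid",.02),("large_lid_knob",.036)):
        for r in vision.boxes_of(c,n): print(n,round(r["p"],2),np.round(r["pixel"]),np.round(at(s,r["pixel"],z),3))
print(bot.get_state(),bot.grip_depth)
E
```

```text
pics
top [0.39  0.205 0.896]
beaker 0.96 [309. 153.] [0.614 0.04  0.035]
beaker 0.91 [146. 241.] [0.424 0.368 0.035]
beaker 0.81 [305. 209.] [0.496 0.048 0.035]
large_lid 0.57 [230. 156.] [0.606 0.204 0.02 ]
small_lid 0.91 [208. 236.] [0.438 0.245 0.02 ]
large_lid_knob 0.76 [227. 160.] [0.596 0.21  0.036]
scene [ 0.091 -0.325  0.562]
beaker 0.68 [336. 224.] [0.612 0.04  0.035]
beaker 0.57 [294. 245.] [0.503 0.054 0.035]
large_lid 0.9 [274. 199.] [0.587 0.2   0.02 ]
small_lid 0.88 [207. 220.] [0.429 0.239 0.02 ]
large_lid_knob 0.76 [279. 203.] [0.571 0.168 0.036]
{'time_s': 0.5, 'q': array([ 1.09952924e+00,  5.27520848e-01,  1.43272780e+00, -1.29111382e-05,
        1.18141367e+00, -1.78484338e-01]), 'qvel': array([-0.00084858,  0.00059834, -0.0017064 ,  0.00014896, -0.00081304,
       -0.0016609 ]), 'effort': array([-9.86404848e-04, -4.41909921e+01, -1.78224134e+01, -2.67799160e-04,
        1.74814686e-03, -3.69883708e-06]), 'position': array([0.18033198, 0.59837394, 0.23128871]), 'ee_rot': array([ 1.45866638e-01,  9.89304262e-01, -3.49175191e-05, -5.45865495e-06]), 'wrist_force': array([ 0.06161442, -0.23671068, -0.0425394 ]), 'wrist_torque': array([-0.00192415, -0.00944716,  0.02306618]), 'finger_gap': 0.08556804860205391} 0.0187
```

View pics/top0.png

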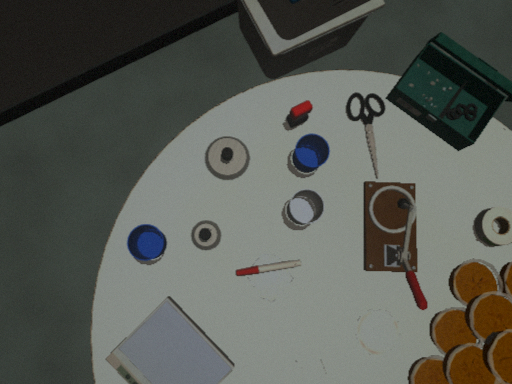

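View pics/scene0.png

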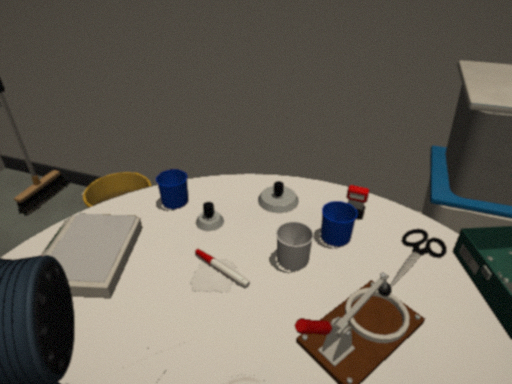

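The top view shows the large lid at about (228,157) with its knob at (227,154). The grey beaker's rim is near (305,207), the small lid at (206,235), and there are blue look-alikes at (147,243) and (311,153). Next I'll refine the lid and beaker positions.

```bash
python3 - <<'E'
from h import *
def tri(a,pa,b,pb):
    o1,d1=ray(a,pa);o2,d2=ray(b,pb)
    t=np.linalg.lstsq(np.c_[d1,-d2],o2-o1,rcond=None)[0]
    p,q=o1+d1*t[0],o2+d2*t[1];return (p+q)/2,np.linalg.norm(p-q)
s=vision.snapshot("top");w=vision.snapshot("scene")
ims=[]
for c,S in(("top",s),("scene",w)):
    f=S["frame"][:,:,::-1].copy()
    for n,col in(("beaker",(0,255,0)),("large_lid",(0,0,255)),("small_lid",(0,255,255)),("large_lid_knob",(255,0,255))):
        for r in vision.cut_out(c,n):
            m=r["region"].astype(np.uint8)
            cs,_=cv2.findContours(m,0,1);k=max(cs,key=len)
            cv2.drawContours(f,cs,-1,col,1)
            if len(k)>5:
                e=cv2.minEnclosingCircle(k);el=cv2.fitEllipse(cv2.convexHull(k)) if len(cv2.convexHull(k))>4 else None
                print(c,n,round(r["p"],2),np.round(r["pixel"],1),m.sum(),cv2.boundingRect(k),el and np.round(np.r_[el[0],el[1]],1), el and [np.round(at(S,el[0],z)[:2],4) for z in (0,.04,.069)])
    ims.append(f[110:290,120:360])
cv2.imwrite("pics/seg.png",cv2.resize(np.hstack(ims),None,fx=1.66,fy=1.66*1.5,interpolation=0))
E
```

```text
top beaker 0.98 [307.3 207.4] 1067 (287, 189, 38, 36) [305.9 206.4  35.   38.8] [array([0.5063, 0.0393]), array([0.5011, 0.0467]), array([0.4974, 0.0521])]
top beaker 0.64 [311.7 153.8] 1096 (293, 134, 37, 39) [310.9 152.6  34.9  40.5] [array([0.6251, 0.0279]), array([0.6146, 0.0358]), array([0.607 , 0.0416])]
top beaker 0.6 [144.3 243.3] 1111 (128, 224, 39, 36) [146.7 241.6  35.8  39.1] [array([0.4245, 0.3734]), array([0.4229, 0.3659]), array([0.4218, 0.3605])]
top beaker 0.36 [229.7 155.5] 1499 (205, 136, 45, 44) [226.9 157.6  43.   44. ] [array([0.6084, 0.2111]), array([0.5987, 0.2109]), array([0.5917, 0.2107])]
top large_lid 0.63 [229.9 156.9] 1508 (205, 136, 45, 44) [227.3 157.5  42.9  44.4] [array([0.6088, 0.2102]), array([0.5991, 0.21  ]), array([0.592 , 0.2098])]
top large_lid_knob 0.64 [230.6 159.5] 1523 (205, 136, 45, 44) [227.1 157.6  43.3  44.3] [array([0.6085, 0.2107]), array([0.5988, 0.2104]), array([0.5917, 0.2103])]
scene beaker 0.97 [292.6 243.3] 1510 (276, 222, 38, 49) [293.6 245.   42.3  50.3] [array([0.5298, 0.0779]), array([0.4986, 0.0492]), array([0.4759, 0.0284
[... 269 characters left out ...]
array([0.4194, 0.3612]), array([0.4011, 0.323 ])]
scene large_lid 0.61 [275.9 200. ] 858 (259, 181, 39, 32) [277.7 197.4  30.9  38.2] [array([0.6161, 0.219 ]), array([0.5788, 0.1802]), array([0.5517, 0.1522])]
scene small_lid 0.85 [209.7 220. ] 537 (196, 202, 28, 29) [208.8 217.1  28.4  29.3] [array([0.4492, 0.2646]), array([0.4237, 0.2226]), array([0.4052, 0.1922])]
scene large_lid_knob 0.68 [278.2 201.6] 916 (258, 181, 41, 32) [277.8 197.8  31.6  40. ] [array([0.615 , 0.2174]), array([0.5777, 0.1788]), array([0.5507, 0.1508])]
scene large_lid_knob 0.64 [291.7 245.2] 1458 (277, 222, 36, 48) [293.2 245.4  40.8  49.1] [array([0.5285, 0.0775]), array([0.4974, 0.0488]), array([0.4748, 0.0281])]
```

View pics/seg.png

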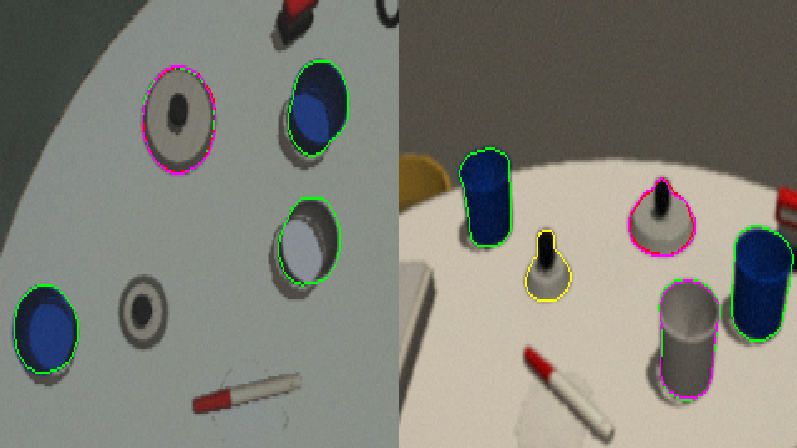

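```bash
cat >> h.py <<'E'
from scipy.spatial.transform import Rotation as T
def rel(p):
    s=bot.get_state();return np.round(T.from_quat(s["ee_rot"]).as_matrix().T@(np.array(p)-s["position"])*1000,1)
E
python3 -c "
from h import *
print(rel([.607,.2105,.18]))"
```

```text
[-520.4 -248.3   51.3]
```

```bash
python3 -m pendant '[{"tx":-38,"ty":-18,"tz":4},{"tx":-76,"ty":-36,"tz":8},{"tx":-114,"ty":-54,"tz":12},{"tx":-151,"ty":-72,"tz":16},{"tx":-189,"ty":-90,"tz":20},{"tx":-227,"ty":-108,"tz":24},{"tx":-265,"ty":-126,"tz":28},{"tx":-302,"ty":-144,"tz":32},{"tx":-340,"ty":-162,"tz":36},{"tx":-378,"ty":-180,"tz":40}]'
python3 -c "
from h import *
print(rel([.607,.2105,.18]))"
```

```text
[-520.4 -248.3   51.3]invalid input
```

```bash
python3 -m pendant '[{"tx":-38,"ty":-18,"tz":4,"yaw":0},{"tx":-76,"ty":-36,"tz":8,"yaw":0},{"tx":-114,"ty":-54,"tz":12,"yaw":0},{"tx":-151,"ty":-72,"tz":16,"yaw":0},{"tx":-189,"ty":-90,"tz":20,"yaw":0},{"tx":-227,"ty":-108,"tz":24,"yaw":0},{"tx":-265,"ty":-126,"tz":28,"yaw":0},{"tx":-302,"ty":-144,"tz":32,"yaw":0},{"tx":-340,"ty":-162,"tz":36,"yaw":0},{"tx":-378,"ty":-180,"tz":40,"yaw":0}]'
python3 -c "
from h import *
print(rel([.607,.2105,.18]))"
```

```text
time_s: 1.83
position: [0.4888, 0.318, 0.1917]
ee_rot: [0.146, 0.989, 0.0, 0.0]
wrist_force: [0.2, 1.1, 0.6]
finger_gap: 0.0852
[-144.2  -68.8   11.7]
```

```bash
python3 -m pendant '[{"tx":-36,"ty":-17,"tz":3,"yaw":0},{"tx":-72,"ty":-34,"tz":6,"yaw":0},{"tx":-108,"ty":-52,"tz":9,"yaw":0},{"tx":-142,"ty":-68,"tz":12,"yaw":0},{"tx":-142,"ty":-68,"tz":12,"yaw":0},{"tx":-142,"ty":-68,"tz":12,"yaw":0}]'
python3 - <<'E'
from h import *
print(rel([.607,.2105,.18]))
s=vision.snapshot("wrist");save(s,"w1.png")
for n in("large_lid","large_lid_knob","beaker"):
    for r in vision.cut_out("wrist",n):
        m=r["region"].astype(np.uint8);k=max(cv2.findContours(m,0,1)[0],key=len)
        print(n,round(r["p"],2),np.round(r["pixel"]),cv2.boundingRect(k))
    for r in vision.boxes_of("wrist",n):print(n,round(r["p"],2),np.round(r["pixel"],1),np.round(at(s,r["pixel"],.036),4))
# dark knob top centroid
from h import ray
K=s["camera_matrix"];R=np.array(s["rotation"]);
for P in ([.607,.2105,.048],[.607,.2105,0.003]):
    v=R.T@(np.array(P)-s["xyz"]);v=K@v;print("expect",v[:2]/v[2])
print(s["xyz"])
E
```

```text
time_s: 2.33
position: [0.6054, 0.2115, 0.1792]
ee_rot: [0.148, 0.989, 0.0, 0.0]
wrist_force: [0.3, 1.5, -0.6]
finger_gap: 0.0854
[-1.8 -0.4 -0.8]
large_lid 0.77 [248. 174.] (207, 135, 91, 89)
large_lid 0.6 [248.7 176.1] [0.5949 0.2108 0.036 ]
large_lid_knob 0.73 [250. 179.] (207, 135, 91, 88)
large_lid_knob 0.16 [ 41. 126.] (0, 86, 98, 89)
large_lid_knob 0.59 [250.8 180.7] [0.5997 0.2113 0.036 ]
beaker 0.85 [ 41. 130.] (0, 86, 99, 90)
beaker 0.79 [ 82. 243.] (34, 203, 100, 88)
beaker 0.86 [ 43.1 130.5] [0.5009 0.0469 0.036 ]
beaker 0.85 [ 86.5 245.5] [0.6157 0.0327 0.036 ]Traceback (most recent call last):
  File "<stdin>", line 13, in <module>
ValueError: matmul: Input operand 1 has a mismatch in its core dimension 0, with gufunc signature (n?,k),(k,m?)->(n?,m?) (size 3 is different from 4)
```

View pics/w1.png

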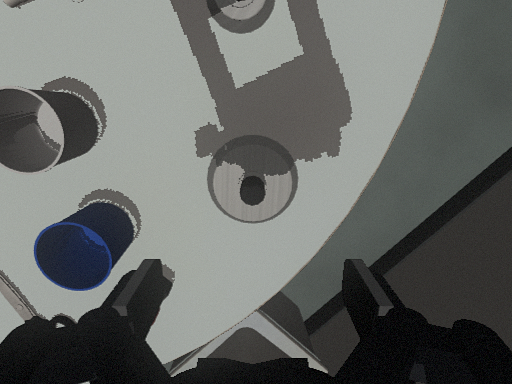

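The wrist view shows the large lid's outline centred at about (252.5,179.5), with the top of the knob at about (253,193). It sits midway between the fingers in column.

```bash
python3 - <<'E'
from h import *
s=vision.snapshot("wrist")
f=s["frame"];sub=f[165:215,232:274].max(2)
ys,xs=np.where(sub<45);print(len(xs),xs.min()+232,xs.max()+232,ys.min()+165,ys.max()+165)
R=T.from_quat(s["rotation"]).as_matrix();K=np.array(s["camera_matrix"])
def proj(P):
    v=K@(R.T@(np.array(P)-s["xyz"]));return v[:2]/v[2]
for x,y in((.607,.2105),(.60,.2105)):
  for z in(0,.015,.048):print(x,z,np.round(proj([x,y,z]),1))
print(at(s,(252.5,179.5),.003))
cv2.imwrite("pics/w2.png",cv2.resize(f[120:240,190:310,::-1],None,fx=5,fy=5,interpolation=0))
# beaker rims: project circles
print(s["xyz"],K[0,0])
g=f[:,:,::-1].copy()
for X,Y,z,r in((.607,.2105,0,.049),(.607,.2105,.048,.012),(.607,.2105,.015,.0405),(.5,.048,.069,.035)):
    p=np.array([proj([X+r*np.cos(a),Y+r*np.sin(a),z]) for a in np.linspace(0,6.28,60)])
    cv2.polylines(g,[np.round(p).astype(int)],False,(0,0,255),1)
cv2.imwrite("pics/w3.png",cv2.resize(g[60:240,0:310],None,fx=2.5,fy=2.5,interpolation=0))
E
```

```text
181 238 261 179 206
0.607 0 [250.1 181.7]
0.607 0.015 [250.  185.5]
0.607 0.048 [249.7 195. ]
0.6 0 [248.2 175.6]
0.6 0.015 [248.  179.1]
0.6 0.048 [247.4 188. ]
[0.60467151 0.21389415 0.003     ]
[0.52705733 0.23724171 0.32121307] 311.1750422742508
```

View pics/w3.png

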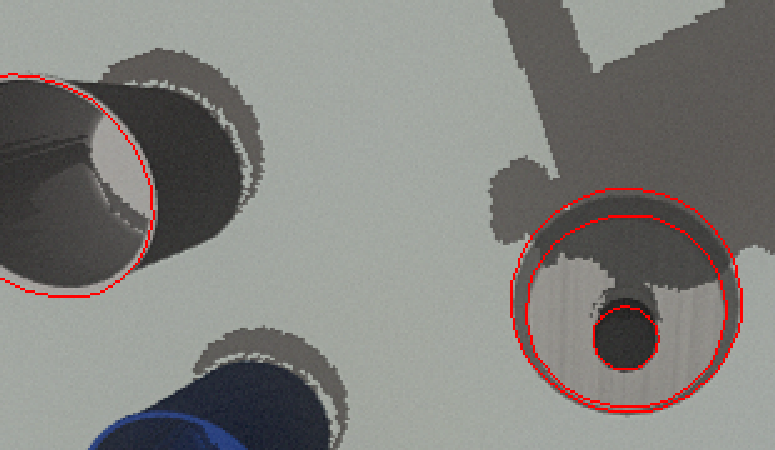

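```bash
python3 -c "
from h import *
print(rel([.606,.2122,.020]))"
```

```text
[ -3.5  -1.4 160. ]
```

```bash
python3 -c "
from h import *
s=bot.get_state();print(s['time_s'],s['position'],s['ee_rot'],s['q'],s['qvel'],s['wrist_force'])"
python3 -m pendant '[{"tx":0,"ty":0,"tz":30,"yaw":0},{"tx":0,"ty":0,"tz":60,"yaw":0},{"tx":0,"ty":0,"tz":60,"yaw":0},{"tx":0,"ty":0,"tz":60,"yaw":0}]'
python3 -c "
from h import *
print(rel([.606,.2122,.020]))"
```

```text
2.7333 [0.60303229 0.2145213  0.17996643] [1.45012801e-01 9.89429779e-01 1.11249688e-05 2.33121334e-05] [ 1.67469424e-01  6.05351332e-01  1.44193010e+00  7.66706136e-06
  1.09426001e+00 -1.11227860e+00] [-0.00305763  0.00148321 -0.00556366 -0.00105767 -0.00042764 -0.00056542] [ 0.01323225 -0.2523346   1.30625895]
time_s: 3.07
position: [0.6021, 0.2137, 0.1184]
ee_rot: [0.145, 0.989, -0.001, -0.002]
wrist_force: [-0.0, -0.6, -0.4]
finger_gap: 0.0854
[-4.6 -0.1 98.4]
```

```bash
python3 -m pendant '[{"tx":-3,"ty":-1,"tz":30,"yaw":0},{"tx":-3,"ty":-1,"tz":55,"yaw":0},{"tx":-3,"ty":-1,"tz":75,"yaw":0},{"tx":-3,"ty":-1,"tz":85,"yaw":0},{"tx":-3,"ty":-1,"tz":85,"yaw":0},{"tx":-3,"ty":-1,"tz":85,"yaw":0}]'
python3 - <<'E'
from h import *
print(rel([.606,.2122,.020]))
s=vision.snapshot("wrist");save(s,"w4.png")
E
```

```text
time_s: 3.57
position: [0.6073, 0.212, 0.0359]
ee_rot: [0.146, 0.989, 0.0, 0.001]
wrist_force: [-0.2, 0.0, 0.6]
finger_gap: 0.0857
[ 1.3 -0.2 15.9]
```

View pics/w4.png

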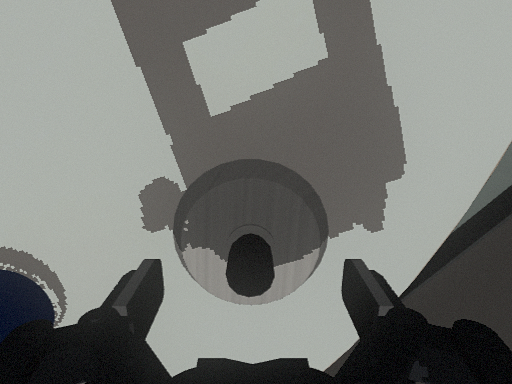

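The knob, at about (250,265), lies centred between the open fingers at columns 160 and 345. I'll go down and close.

```bash
python3 -m pendant '[{"tx":0,"ty":0,"tz":8,"yaw":0},{"tx":0,"ty":0,"tz":15,"yaw":0},{"tx":0,"ty":0,"tz":15,"yaw":0},{"tx":0,"ty":0,"tz":15,"yaw":0}]'
python3 -m pendant '[{"tx":0,"ty":0,"tz":0,"yaw":0},{"tx":0,"ty":0,"tz":0,"yaw":0},{"tx":0,"ty":0,"tz":0,"yaw":0},{"tx":0,"ty":0,"tz":0,"yaw":0},{"tx":0,"ty":0,"tz":0,"yaw":0},{"tx":0,"ty":0,"tz":0,"yaw":0},{"tx":0,"ty":0,"tz":0,"yaw":0},{"tx":0,"ty":0,"tz":0,"yaw":0}]' 1
```

```text
time_s: 3.95
position: [0.606, 0.2116, 0.0194]
ee_rot: [0.146, 0.989, -0.0, -0.0]
wrist_force: [0.3, 0.3, 0.2]
finger_gap: 0.0852
time_s: 4.62
position: [0.6066, 0.2117, 0.02]
ee_rot: [0.146, 0.989, 0.0, 0.0]
wrist_force: [0.5, -0.4, 2.6]
finger_gap: 0.0222
```

```bash
python3 -m pendant '[{"tx":0,"ty":0,"tz":-8,"yaw":0},{"tx":0,"ty":0,"tz":-25,"yaw":0},{"tx":0,"ty":0,"tz":-50,"yaw":0},{"tx":0,"ty":0,"tz":-75,"yaw":0},{"tx":0,"ty":0,"tz":-100,"yaw":0},{"tx":0,"ty":0,"tz":-115,"yaw":0},{"tx":0,"ty":0,"tz":-120,"yaw":0},{"tx":0,"ty":0,"tz":-120,"yaw":0},{"tx":0,"ty":0,"tz":-120,"yaw":0}]'
python3 - <<'E'
from h import *
s=vision.snapshot("wrist");save(s,"w5.png")
R=T.from_quat(s["rotation"]).as_matrix();K=np.array(s["camera_matrix"])
def proj(P):
    v=K@(R.T@(np.array(P)-s["xyz"]));return v[:2]/v[2]
g=s["frame"][:,:,::-1].copy()
p0=bot.get_state()["position"];print(p0,bot.get_state()["finger_gap"])
for X,Y,z,r in((p0[0],p0[1],p0[2]-.02,.049),(.5,.048,.069,.035)):
    p=np.array([proj([X+r*np.cos(a),Y+r*np.sin(a),z]) for a in np.linspace(0,6.28,60)])
    cv2.polylines(g,[np.round(p).astype(int)],False,(0,0,255),1)
cv2.imwrite("pics/w6.png",g)
t=vision.snapshot("top");cv2.imwrite("pics/t6.png",cv2.resize(t["frame"][100:280,110:350,::-1],None,fx=3,fy=3))
E
```

```text
time_s: 5.37
position: [0.6056, 0.2115, 0.139]
ee_rot: [0.146, 0.989, -0.0, -0.001]
wrist_force: [-0.9, 0.4, -2.0]
finger_gap: 0.0221
[0.60516971 0.2114184  0.13834292] 0.02239162997129252
```

View pics/w6.png

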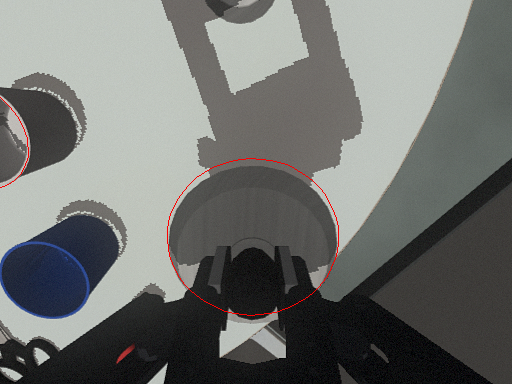

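The lid is held level: its outline spans columns 168–337 and sits about 6 px lower than predicted, which puts its centre about 3 mm toward +x. Next is the move over the beaker.

```bash
python3 -c "
from h import *
print(rel([.498,.048,.138]))"
```

```text
[  55.3 -187.3    0.4]
```

View pics/t6.png

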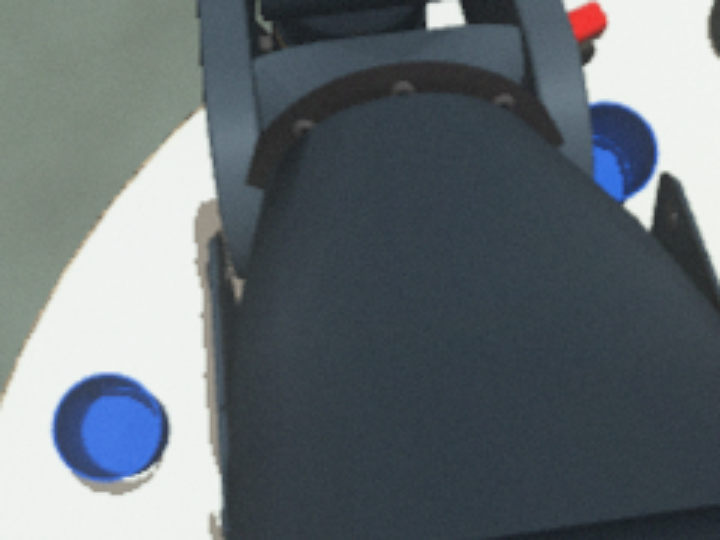

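The top view is blocked by the arm, so I'll stop halfway and re-measure the whole beaker rim with the wrist camera.

```bash
python3 -m pendant '[{"tx":4,"ty":-12,"tz":0,"yaw":0},{"tx":11,"ty":-37,"tz":0,"yaw":0},{"tx":19,"ty":-62,"tz":0,"yaw":0},{"tx":26,"ty":-85,"tz":0,"yaw":0},{"tx":30,"ty":-95,"tz":0,"yaw":0},{"tx":30,"ty":-95,"tz":0,"yaw":0},{"tx":30,"ty":-95,"tz":0,"yaw":0},{"tx":30,"ty":-95,"tz":0,"yaw":0}]'
python3 - <<'E'
from h import *
s=vision.snapshot("wrist")
R=T.from_quat(s["rotation"]).as_matrix();K=np.array(s["camera_matrix"])
def proj(P):
    v=K@(R.T@(np.array(P)-s["xyz"]));return v[:2]/v[2]
g=s["frame"][:,:,::-1].copy()
p0=bot.get_state()["position"];print(p0,bot.get_state()["finger_gap"])
for X,Y,z,r in((p0[0],p0[1],p0[2]-.02,.049),(p0[0],p0[1],p0[2]-.005,.0405),(.5,.048,.069,.035),(.5,.048,.0,.035)):
    p=np.array([proj([X+r*np.cos(a),Y+r*np.sin(a),z]) for a in np.linspace(0,6.28,60)])
    cv2.polylines(g,[np.round(p).astype(int)],False,(0,0,255),1)
cv2.imwrite("pics/w7.png",cv2.resize(g[50:384,0:400],None,fx=1.75,fy=1.75))
E
```

```text
time_s: 6.13
position: [0.5514, 0.13, 0.1395]
ee_rot: [0.146, 0.989, 0.0, 0.001]
wrist_force: [-0.1, 0.2, -1.4]
finger_gap: 0.0222
[0.55138704 0.13020208 0.13958925] 0.022198693139230688
```

View pics/w7.png

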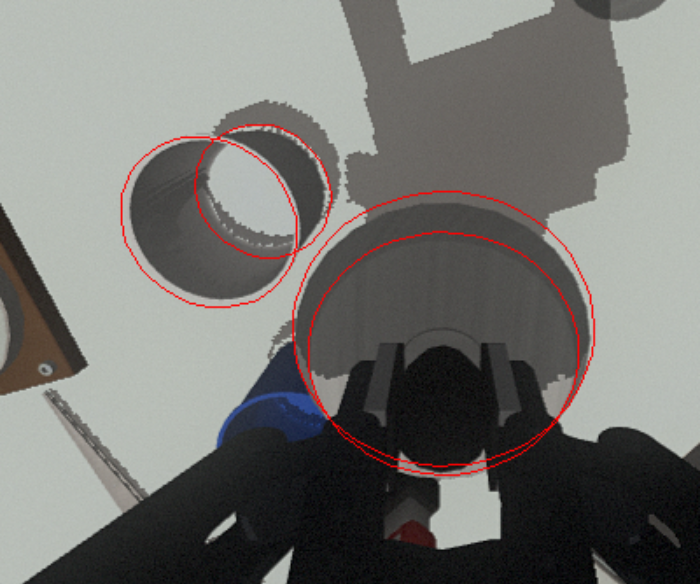

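```bash
python3 - <<'E'
from h import *
s=vision.snapshot("scene");save(s,"s8.png")
R=T.from_quat(s["rotation"]).as_matrix();K=np.array(s["camera_matrix"])
def proj(P):
    v=K@(R.T@(np.array(P)-s["xyz"]));return v[:2]/v[2]
F=4
o=np.array([200,110]);g=cv2.resize(s["frame"][110:250,200:380,::-1],None,fx=F,fy=F,interpolation=cv2.INTER_CUBIC)
p0=bot.get_state()["position"]
for X,Y,z,r in((p0[0],p0[1],p0[2]-.02,.049),(p0[0],p0[1],p0[2]-.005,.0405),(.5,.048,.069,.035),(.5,.048,.0,.035)):
    p=np.array([proj([X+r*np.cos(a),Y+r*np.sin(a),z]) for a in np.linspace(0,6.28,60)])
    cv2.polylines(g,[np.round((p-o+.5)*F).astype(int)],False,(0,0,255),1)
cv2.imwrite("pics/s9.png",g)
E
```

```text
(no output)
```

View pics/s9.png

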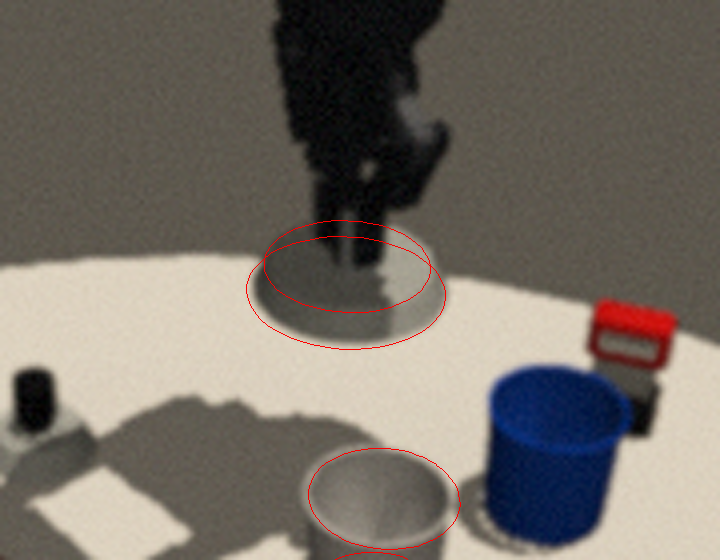

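The scene view shows the lid level within a pixel or two and agrees with a small +x shift of the lid in the grip. I'll aim the TCP slightly short in x.

```bash
python3 -c "
from h import *
print(rel([.4972,.0478,.11]))"
```

```text
[ 28.1 -94.6  29.5]
```

```bash
python3 -m pendant '[{"tx":4,"ty":-12,"tz":0,"yaw":0},{"tx":11,"ty":-37,"tz":0,"yaw":0},{"tx":19,"ty":-62,"tz":0,"yaw":0},{"tx":25,"ty":-82,"tz":5,"yaw":0},{"tx":28,"ty":-95,"tz":15,"yaw":0},{"tx":28,"ty":-95,"tz":25,"yaw":0},{"tx":28,"ty":-95,"tz":28,"yaw":0},{"tx":28,"ty":-95,"tz":28,"yaw":0},{"tx":28,"ty":-95,"tz":28,"yaw":0}]'
python3 - <<'E'
from h import *
F=4
for c,b in(("scene",(220,150,360,290)),("wrist",None)):
    s=vision.snapshot(c)
    R=T.from_quat(s["rotation"]).as_matrix();K=np.array(s["camera_matrix"])
    def proj(P):
        v=K@(R.T@(np.array(P)-s["xyz"]));return v[:2]/v[2]
    if b is None:b=(100,60,400,384);F=1.8
    o=np.array(b[:2]);g=cv2.resize(s["frame"][b[1]:b[3],b[0]:b[2],::-1],None,fx=F,fy=F,interpolation=cv2.INTER_CUBIC)
    p0=bot.get_state()["position"];print(p0)
    for X,Y,z,r in((p0[0]+.003,p0[1],p0[2]-.02,.049),(p0[0]+.003,p0[1],p0[2]-.005,.0405),(.5,.048,.069,.035)):
        p=np.array([proj([X+r*np.cos(a),Y+r*np.sin(a),z]) for a in np.linspace(0,6.28,60)])
        cv2.polylines(g,[np.round((p-o+.5)*F).astype(int)],False,(0,0,255),1)
    cv2.imwrite("pics/%s10.png"%c,g)
E
```

```text
time_s: 6.98
position: [0.4966, 0.047, 0.1116]
ee_rot: [0.145, 0.989, 0.0, 0.0]
wrist_force: [-0.2, 0.5, -1.3]
finger_gap: 0.0222
[0.49678057 0.04701384 0.11183748]
[0.49679894 0.04701326 0.11196358]
```

View pics/scene10.png

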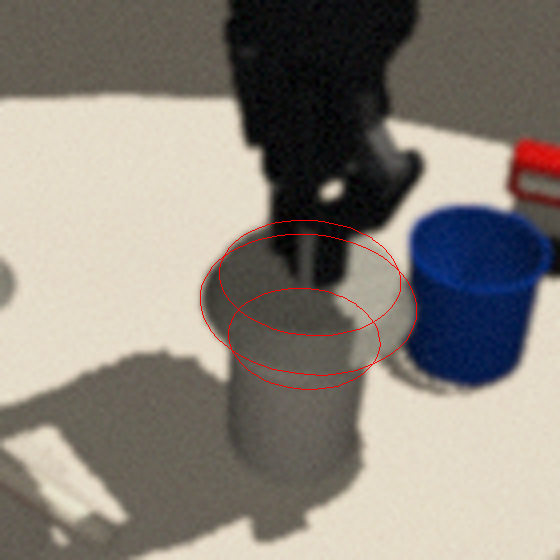

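View pics/wrist10.png

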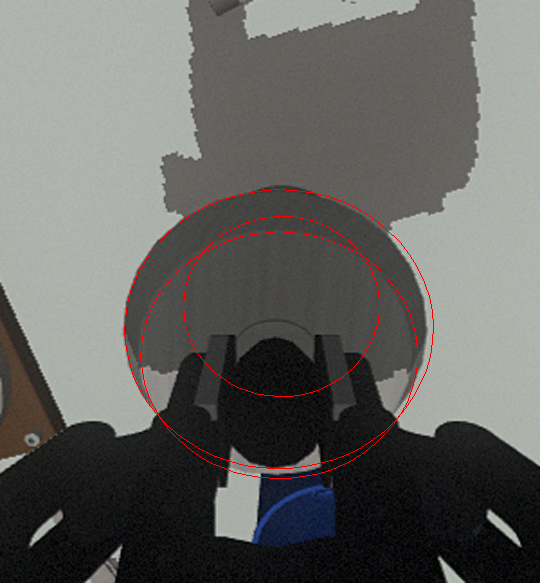

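Both views show the lid level and over the beaker, with rims concentric within about 3 mm. I'll lower it.

```bash
python3 -m pendant '[{"tx":1,"ty":1,"tz":6,"yaw":0},{"tx":1,"ty":1,"tz":14,"yaw":0},{"tx":1,"ty":1,"tz":22,"yaw":0},{"tx":1,"ty":1,"tz":28,"yaw":0},{"tx":1,"ty":1,"tz":30,"yaw":0},{"tx":1,"ty":1,"tz":30,"yaw":0},{"tx":1,"ty":1,"tz":30,"yaw":0}]'
```

```text
time_s: 7.67
position: [0.4952, 0.0477, 0.0813]
ee_rot: [0.146, 0.989, -0.0, -0.0]
wrist_force: [0.2, -0.3, -1.3]
finger_gap: 0.0221
```

```bash
python3 -m pendant '[{"tx":0,"ty":0,"tz":1,"yaw":0},{"tx":0,"ty":0,"tz":2,"yaw":0},{"tx":0,"ty":0,"tz":3,"yaw":0},{"tx":0,"ty":0,"tz":3,"yaw":0},{"tx":0,"ty":0,"tz":3,"yaw":0}]'
python3 -m pendant '[{"tx":0,"ty":0,"tz":1,"yaw":0},{"tx":0,"ty":0,"tz":1,"yaw":0},{"tx":0,"ty":0,"tz":1,"yaw":0}]'
```

```text
time_s: 8.08
position: [0.4953, 0.0477, 0.0788]
ee_rot: [0.146, 0.989, -0.0, 0.0]
wrist_force: [-0.5, -0.5, -1.2]
finger_gap: 0.0222
time_s: 8.33
position: [0.4953, 0.0477, 0.0777]
ee_rot: [0.146, 0.989, -0.0, -0.0]
wrist_force: [-0.7, -0.1, -1.6]
finger_gap: 0.0219
```

```bash
python3 -m pendant '[{"tx":0,"ty":0,"tz":1,"yaw":0},{"tx":0,"ty":0,"tz":1,"yaw":0},{"tx":0,"ty":0,"tz":1,"yaw":0}]'
python3 -m pendant '[{"tx":0,"ty":0,"tz":1,"yaw":0},{"tx":0,"ty":0,"tz":1,"yaw":0},{"tx":0,"ty":0,"tz":1,"yaw":0}]'
```

```text
time_s: 8.58
position: [0.4954, 0.0477, 0.077]
ee_rot: [0.146, 0.989, -0.0, 0.0]
wrist_force: [-0.5, 0.4, 2.2]
finger_gap: 0.0217
time_s: 8.83
position: [0.4955, 0.0477, 0.0769]
ee_rot: [0.146, 0.989, -0.0, 0.001]
wrist_force: [-2.2, 0.0, 11.4]
finger_gap: 0.0223
```

Contact came at TCP z = 0.077 m, the expected seated height. I'll ease off and open.

```bash
python3 -m pendant '[{"tx":0,"ty":0,"tz":-0.7,"yaw":0},{"tx":0,"ty":0,"tz":-0.7,"yaw":0}]'
python3 -m pendant '[{"tx":0,"ty":0,"tz":0,"yaw":0},{"tx":0,"ty":0,"tz":0,"yaw":0},{"tx":0,"ty":0,"tz":0,"yaw":0},{"tx":0,"ty":0,"tz":0,"yaw":0},{"tx":0,"ty":0,"tz":0,"yaw":0},{"tx":0,"ty":0,"tz":0,"yaw":0},{"tx":0,"ty":0,"tz":0,"yaw":0},{"tx":0,"ty":0,"tz":0,"yaw":0}]' 0
python3 - <<'E'
from h import *
s=vision.snapshot("wrist");save(s,"w11.png")
E
```

```text
time_s: 9.0
position: [0.4955, 0.0477, 0.077]
ee_rot: [0.146, 0.989, -0.0, 0.0]
wrist_force: [-1.0, -1.0, 6.2]
finger_gap: 0.0222
time_s: 9.67
position: [0.4953, 0.0477, 0.0763]
ee_rot: [0.146, 0.989, -0.0, -0.0]
wrist_force: [0.4, 0.8, 1.2]
finger_gap: 0.0852
```

View pics/w11.png

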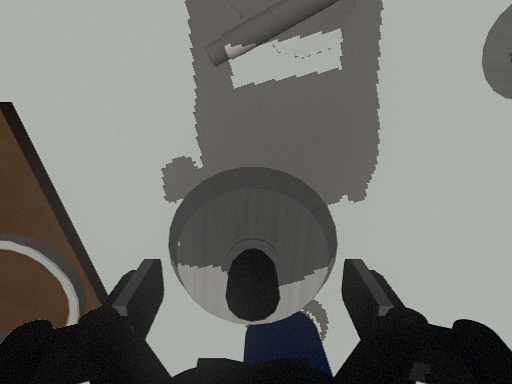

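The fingers are clear of the knob at about (252,285), and the lid stays in place. I'll retreat straight up, then aside so the fixed cameras can see.

```bash
python3 -m pendant '[{"tx":0,"ty":0,"tz":-15,"yaw":0},{"tx":0,"ty":0,"tz":-45,"yaw":0},{"tx":0,"ty":0,"tz":-80,"yaw":0},{"tx":0,"ty":0,"tz":-115,"yaw":0},{"tx":0,"ty":20,"tz":-140,"yaw":0},{"tx":0,"ty":55,"tz":-140,"yaw":0},{"tx":0,"ty":90,"tz":-140,"yaw":0},{"tx":0,"ty":125,"tz":-140,"yaw":0},{"tx":0,"ty":160,"tz":-140,"yaw":0},{"tx":0,"ty":195,"tz":-140,"yaw":0}]'
python3 -m pendant '[{"tx":0,"ty":35,"tz":0,"yaw":0},{"tx":0,"ty":70,"tz":0,"yaw":0},{"tx":0,"ty":105,"tz":0,"yaw":0},{"tx":0,"ty":140,"tz":0,"yaw":0},{"tx":0,"ty":170,"tz":0,"yaw":0},{"tx":0,"ty":170,"tz":0,"yaw":0},{"tx":0,"ty":170,"tz":0,"yaw":0}]'
python3 - <<'E'
from h import *
F=4
for c,b in(("scene",(180,150,360,290)),("top",(180,120,360,260))):
    s=vision.snapshot(c)
    R=T.from_quat(s["rotation"]).as_matrix();K=np.array(s["camera_matrix"])
    def proj(P):
        v=K@(R.T@(np.array(P)-s["xyz"]));return v[:2]/v[2]
    o=np.array(b[:2]);g=cv2.resize(s["frame"][b[1]:b[3],b[0]:b[2],::-1],None,fx=F,fy=F,interpolation=cv2.INTER_CUBIC)
    for X,Y,z,r in((.499,.049,.057,.049),(.499,.049,.072,.0405),(.499,.049,.105,.012)):
        p=np.array([proj([X+r*np.cos(a),Y+r*np.sin(a),z]) for a in np.linspace(0,6.28,60)])
        cv2.polylines(g,[np.round((p-o+.5)*F).astype(int)],False,(0,0,255),1)
    cv2.imwrite("pics/%s12.png"%c,g)
E
```

```text
time_s: 10.55
position: [0.5516, 0.236, 0.2165]
ee_rot: [0.146, 0.989, -0.0, -0.0]
wrist_force: [-0.4, 0.1, 1.1]
finger_gap: 0.0853
time_s: 11.13
position: [0.6001, 0.3986, 0.2154]
ee_rot: [0.145, 0.989, -0.0, -0.0]
wrist_force: [0.8, -0.4, -0.1]
finger_gap: 0.0858
```

View pics/scene12.png

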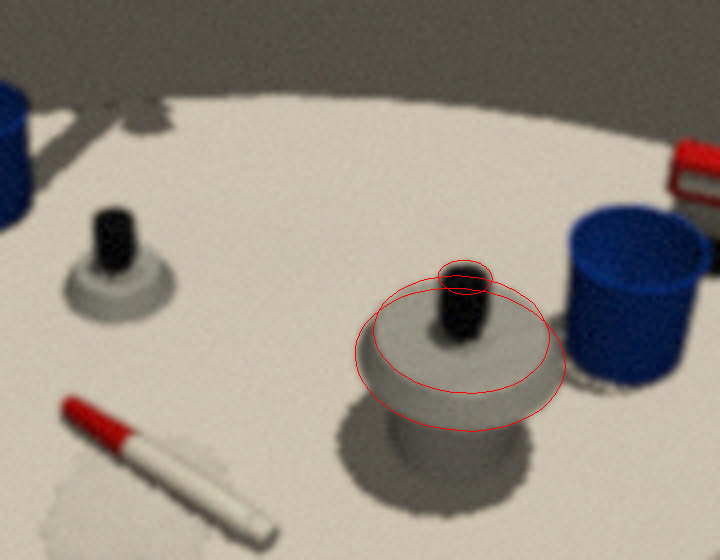

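View pics/top12.png

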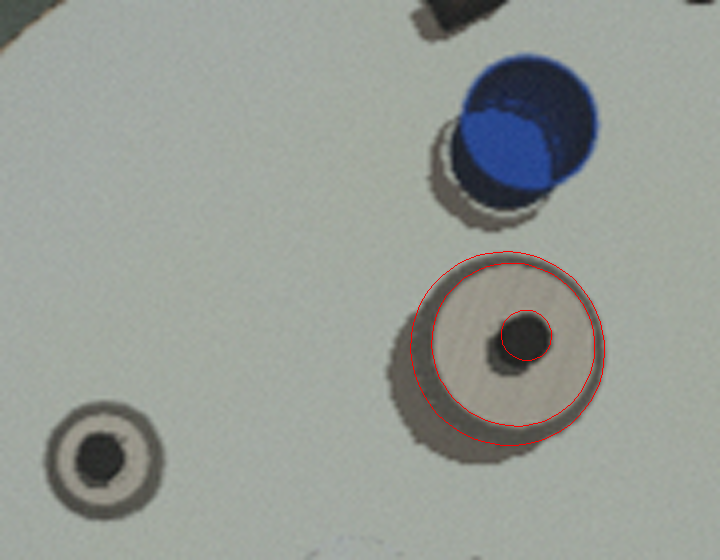

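Both views match the model of a seated, level lid: in the scene crop the lid centre is at column ~461 and the beaker's at ~458. The small lid hasn't moved and the arm is clear, so I'm handing in.

```bash
python3 -c "
from plant import bot
print(bot.close_job())"
```

```text
the job is handed in; nothing more can be done
None
```

The larger lid is on the grey beaker and the job is handed in, at about 11 s of the 38 s allowed. I gripped it by the knob, lowered it until it touched, eased the load off, opened the fingers and moved the arm clear.

**Seating:** Contact came at a tool height of 0.077 m, the height expected for a seated lid. The force on contact peaked at about 11 N. In the last scene and top pictures the lid's outline matches a level, seated lid, and its centre is within a few mm of the beaker's.

**Surroundings:** The beaker is upright. The small lid and the blue look-alikes were not touched, and the small lid looks unmoved. I checked that by eye and did not measure it.

**Disagreements:**
- The lid sat about 3 mm off the finger centre in the grip. I corrected for that when lining it up.
- The scene camera put the beaker about 3 mm away from the wrist camera's estimate. I split the difference with a 1 mm correction.
- One move was refused because I had left the yaw value out; nothing moved.

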